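# Pack the brass boiler caps in the round tin

## Task

Pack all seven brass access caps into the round tin so that every cap lies flat on the tin's floor with its grip up, one in the middle and six around it, none riding on another or on the rim. Four are in the tin already, but one of them lies off the middle and has to be shifted to make room. Set the caps down without dropping them, let go, and leave the solder spool, the wrench and the bottle where they are.

Things in the scene. Friction and masses are not known exactly. Their poses are not given: they have to be found in the camera images.
- tin: round steel tin fixed to the bench: inside diameter 190 mm, wall 3 mm, floor 4 mm thick, rim 26 mm high. Origin: centre of its underside, z up (yaw arbitrary). Seven caps lie flat in it only as one in the middle and six around, centres 62-64 mm from the tin's centre, 60 degrees apart, with about 2 mm of play; a cap in it has its underside at 4 mm
- cap1: brass access cap, one of seven alike, 0.2-0.4 kg: disc 60 mm in diameter, 14 mm thick, edges bevelled 3 mm, with an upright round grip 26 mm in diameter on its middle, top 56 mm above the underside. Origin: centre of the underside, z up. Starts in the tin, lying flat, 14 to 36 mm off the middle, where it blocks the pattern.
- cap2: brass access cap, one of seven alike, 0.2-0.4 kg: disc 60 mm in diameter, 14 mm thick, edges bevelled 3 mm, with an upright round grip 26 mm in diameter on its middle, top 56 mm above the underside. Origin: centre of the underside, z up. Starts flat in the tin near the wall, centre 60 to 65 mm from the tin's centre, between cap3 and cap4.
- cap3: brass access cap, one of seven alike, 0.2-0.4 kg: disc 60 mm in diameter, 14 mm thick, edges bevelled 3 mm, with an upright round grip 26 mm in diameter on its middle, top 56 mm above the underside. Origin: centre of the underside, z up. Starts flat in the tin near the wall, about 60 degrees counter-clockwise (from above) of cap2.
- cap4: brass access cap, one of seven alike, 0.2-0.4 kg: disc 60 mm in diameter, 14 mm thick, edges bevelled 3 mm, with an upright round grip 26 mm in diameter on its middle, top 56 mm above the underside. Origin: centre of the underside, z up. Starts flat in the tin near the wall, about 60 degrees clockwise (from above) of cap2.
- cap5: brass access cap, one of seven alike, 0.2-0.4 kg: disc 60 mm in diameter, 14 mm thick, edges bevelled 3 mm, with an upright round grip 26 mm in diameter on its middle, top 56 mm above the underside. Origin: centre of the underside, z up. Starts upright on the bench, right of the tin.
- cap6: brass access cap, one of seven alike, 0.2-0.4 kg: disc 60 mm in diameter, 14 mm thick, edges bevelled 3 mm, with an upright round grip 26 mm in diameter on its middle, top 56 mm above the underside. Origin: centre of the underside, z up. Starts upright on the bench, right of the tin.
- cap7: brass access cap, one of seven alike, 0.2-0.4 kg: disc 60 mm in diameter, 14 mm thick, edges bevelled 3 mm, with an upright round grip 26 mm in diameter on its middle, top 56 mm above the underside. Origin: centre of the underside, z up. Starts upright on the bench, right of the tin.
- spool: bystander: spool of solder standing on the bench among the caps, 54 mm in diameter, 52 mm tall, no upright grip. Origin: centre of its underside
- wrench: bystander: dark steel wrench about 200 mm long lying flat on the bench left of the tin. Origin: centre of its underside; long axis x
- flux: bystander: blue plastic bottle, 56 mm in diameter, 90 mm tall, standing on the bench beyond the tin. Origin: centre of its underside

How it is judged:
By the outcome, as a careful person would: the job done as asked, in the order asked, and still so for the second after the job is handed in, with the robot touching nothing.
It also fails if it takes over 69 s, if anything falls off the work surface, if the arm or the gripper's body presses on something with over 40 N, if the wrist force passes 120 N, or if a joint passes its speed limit or range.

## Robot

A 6-joint arm with a two-finger parallel gripper is mounted at the origin on the work surface. World frame = base frame: x ahead of the robot, y to its left, z up, the work surface at z = 0. Lengths are in m, angles in rad, forces in N, time in s.
With the tool pointing down it reaches from about 0.25 to 0.8 m from the base axis. Payload 3.9 kg.
Tool frame: the origin (TCP) lies midway between the tips of the shut fingers; the grasp point (between the pads) lies 19 mm behind it (tcp_to_grasp is the distance from the TCP to the grasp point, in m); z points along the fingers, y is the line along which they close (so a half turn about z gives the same grasp; the last joint's range is limited). The gripper opens to 85 mm and grips with 20 to 120 N. Pads are 22 mm wide; open, the fingers measure 114 mm over their backs; the gripper's body (76 mm by 85 mm) begins 54 mm behind the grasp point. The pads swing forward as they close: fully open they stand 13 mm farther back than shut.
Start: joints at [-1.279, 0.26, -0.138, 1.173, 0, 1.571], TCP at [0.151, -0.503, 0.231] pointing down, gripper open.
Joint ranges: [-2.78, 2.78], [-0.83, 1.72], [-1.28, 1.37], [-1.9, 2.12], [-1.57, 1.48], [-3.14, 3.14]. Speed limits (rad/s): [2.57, 2.57, 3.14, 3.14, 3.14, 3.14].

## Interface

Orientations are given as a unit quaternion [w, x, y, z].
In Python, from workcell import observe, camera, camera_info, close_job, tcp_to_grasp gives the robot as it stands.
- The arm moves only by the tool servo_tool, never from a script. Its argument "commands" is text: rows parted by semicolons, each of 7 numbers parted by spaces: the shift along the tool's x, y, z normalised to -1 to 1, where 1 is 0.15 m, then the turn, a rotation vector about the tool's x, y, z normalised to -1 to 1, where 1 is pi/2 rad, then the closure, from -1 (fully open) to 1 (shut). In form: dx dy dz wx wy wz fingers; .... A call has 1 to 10 rows; each row shifts and turns the commanded pose from where the row before left it, along the tool's axes as they then stand; what a row does not reach is not made up. A row lasts 1/8 s, in which the tool goes at most 62.5 mm and 10.7 degrees, less where a joint would pass 70% of its speed; a pose out of reach is approached as far as the arm can. A call with a number of a shift or a turn outside -1 to 1 is refused whole. A call with a gripper value outside its range is refused whole. The fingers move at their own pace and stop on an object; "newtons" is the grip in N (left out, the last holds). Time passes only in rows, so rows that do not move let the fingers close. It gives the time, the measured TCP pose, the force, the opening and the grip force at its end, in the units of the state.
- observe(): the state, without advancing time (a new reading comes with each control period).
- camera(name): name is "scene" or "top" or "wrist"; returns the picture (400x640x3 uint8, blue, green, red); there is no depth.
- camera_info(name): a dict with "camera_matrix" (3x3 intrinsics, pixels), "D" ([k1, k2, p1, p2, k3] as OpenCV has them; the pictures are not rectified), "rvec" (rotation vector, rad) and "tvec" (3), from world to camera coordinates, as OpenCV has them. Camera axes: x right, y down, z forward; pixel columns grow to the right and rows downward; lengths in m; the calibration is good to about 2 mm. A picture is of the moment at which its call begins: read the wrist's pose just before it. camera_info takes no time and is no camera call; for the wrist camera it gives the pose at the moment of the call.
- close_job(): hands the job in; it is judged then, once.
The state is a dict: "time_s": time; "joint_pos": joint angles; "joint_velocities": joint speeds; "joint_torque": joint torques, N m; "tool_pos": TCP position; "tcp_rot": TCP orientation; "contact_force": force on the tool from outside, world axes, zero at the start; "moment": the same for the moment, N m; "opening": finger opening in m; "grip_force": force on a finger pad.
Only numpy, scipy, OpenCV 4.12 (cv2) and the standard library are available. Lean on these libraries where they do the work, as an engineer would, in place of code of your own. Each camera call takes 0.05 s, during which the arm holds its last target. There are 200 camera calls.

## Working session

There is one attempt and no reset: what is moved stays moved. The work goes in short steps, Python scripts to look and compute and a tool call to move; the robot and the scene stay as the last step left them, time stands still between calls to the robot, and variables do not carry over. Pictures are saved under pics/ and viewed, at most 10 in all, crops included, and the job is handed in when it is done.

Besides the shell and the picture viewer there is one more tool, called after "Call:" as name(argument=value, ...) on one line, values as JSON. servo_tool: Moves the arm, as the interface text tells. Scaled input: -1 to 1 covers 0.15 m each way for a shift and pi/2 rad each way for a turn. Its arguments: {"type":"object","properties":{"commands":{"type":"string"},"newtons":{"type":"number"}},"required":["commands"]}

```bash
mkdir -p pics; ls; python3 - <<'E'
from workcell import *
import cv2
for n in("top","scene"):
    cv2.imwrite(f"pics/{n}0.png",camera(n)); i=camera_info(n); print(n,i)
s=observe();print(s, tcp_to_grasp)
E
```

```text
pics
top {'camera_matrix': array([[427.52560975,   0.        , 322.64862997],
       [  0.        , 427.52560975, 196.24766343],
       [  0.        ,   0.        ,   1.        ]]), 'D': array([-0.06330417,  0.        ,  0.        ,  0.        ,  0.        ]), 'rvec': array([ 2.13220606, -2.1132255 ,  0.20671371]), 'tvec': array([0.04615787, 0.5856184 , 0.95146671])}
scene {'camera_matrix': array([[442.61473502,   0.        , 319.27996295],
       [  0.        , 442.61473502, 203.79033493],
       [  0.        ,   0.        ,   1.        ]]), 'D': array([-0.10128888,  0.        ,  0.        ,  0.        ,  0.        ]), 'rvec': array([ 2.22172656,  0.64000785, -0.30987983]), 'tvec': array([-0.52828231, -0.17054091,  1.3531711 ])}
{'time_s': 0.1, 'joint_pos': array([-1.27900272e+00,  2.60622777e-01, -1.39260071e-01,  1.17268862e+00,
       -1.27387019e-05,  1.57079890e+00]), 'joint_velocities': array([ 1.54845965e-04, -2.44362420e-03,  2.57211354e-03,  5.22523830e-04,
        5.96497431e-05,  5.18138213e-04]), 'joint_torque': array([ 7.17631592e-04, -4.06508052e+01,  2.54527044e+01,  1.01358086e-02,
        1.53079868e-04,  8.15140680e-06]), 'tool_pos': array([ 0.15084542, -0.50221762,  0.23053823]), 'tcp_rot': array([-8.77216456e-04,  9.89375724e-01,  1.45378437e-01, -1.35337851e-04]), 'contact_force': array([ 0.38915475,  0.69532375, -0.30508922]), 'moment': array([-0.00732538,  0.0463987 , -0.0389684 ]), 'grip_force': 0.0, 'opening': 0.08532276774624854} 0.0187
```

View pics/top0.png

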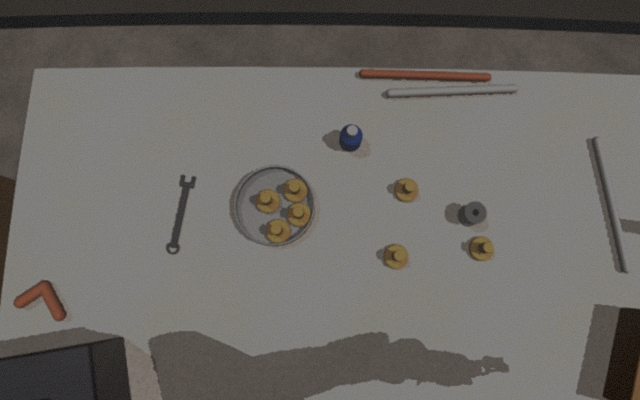

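View pics/scene0.png

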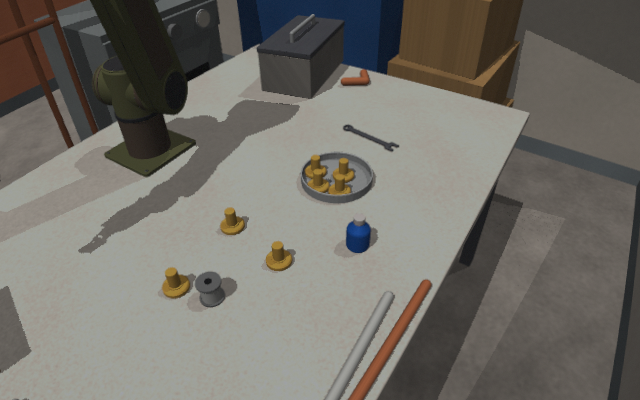

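The top view shows the tin at about (275,205). Its four caps are at about (267,200), (295,189), (298,213) and (277,231). The loose caps are at (406,190), (396,256) and (482,248), the spool at (474,214) and the bottle at (350,137). I'll do a coarse measurement from this view, then look close up with the wrist camera.

```bash
cat > h.py <<'E'
import numpy as np, cv2
from workcell import *
from scipy.spatial.transform import Rotation as R
def ray(i,px):
    n=cv2.undistortPoints(np.array(px,float).reshape(-1,1,2),i["camera_matrix"],i["D"]).reshape(-1,2)
    M=cv2.Rodrigues(i["rvec"])[0]; c=-M.T@i["tvec"]
    return c,np.c_[n,np.ones(len(n))]@M
def onplane(i,px,z):
    c,d=ray(i,px); return c+d*((z-c[2])/d[:,2])[:,None]
def proj(i,P): return cv2.projectPoints(np.array(P,float).reshape(-1,3),i["rvec"],i["tvec"],i["camera_matrix"],i["D"])[0].reshape(-1,2)
def brass(im):
    h=cv2.cvtColor(im,cv2.COLOR_BGR2HSV); return cv2.inRange(h,(10,110,40),(35,255,255))
E
python3 - <<'E'
from h import *
im=cv2.imread("pics/top0.png"); i=camera_info("top")
M=cv2.Rodrigues(i["rvec"])[0]; print("cam",-M.T@i["tvec"])
m=brass(im); n,l,st,c=cv2.connectedComponentsWithStats(m)
for k in range(1,n):
    if st[k,4]<60: continue
    cn=cv2.findContours((l==k).astype(np.uint8),0,2)[0][0]
    (x,y),r=cv2.minEnclosingCircle(cn); print(st[k],x,y,r,onplane(i,[(x,y)],.011)[0])
for p in [(275,205),(474,214),(350,137),(180,215)]: print(p,onplane(i,[p],.02)[0])
iw=camera_info("wrist"); M=cv2.Rodrigues(iw["rvec"])[0]; s=observe()
T=R.from_quat(s["tcp_rot"],scalar_first=True).as_matrix()
print("wrist cam in tool",T.T@(-M.T@iw["tvec"]-s["tool_pos"]),"\n",M@T,iw["camera_matrix"],iw["D"],"\nT",T)
E
```

```text
cam [0.39408295 0.05387558 1.0450667 ]
[284 179  27  47 827] 297.69586181640625 202.28350830078125 23.575109481811523 [0.5781912  0.11245012 0.011     ]
[395 179  23  22 339] 406.14178466796875 189.56716918945312 11.25621223449707 [ 0.61266763 -0.15555279  0.011     ]
[256 190  24  23 407] 267.4315185546875 200.85617065429688 11.63088607788086 [0.58105239 0.18698886 0.011     ]
[267 220  23  23 421] 277.75 230.75 11.752758979797363 [0.50755688 0.15952684 0.011     ]
[470 237  23  23 343] 481.2872314453125 248.13829040527344 11.929667472839355 [ 0.46883444 -0.33595987  0.011     ]
[385 245  23  23 380] 395.3212585449219 256.2632751464844 11.807268142700195 [ 0.44835626 -0.12492122  0.011     ]
[630 354  10  46 234] 634.5 376.5 22.94568634033203 [ 0.16117977 -0.69933233  0.011     ]
(275, 205) [0.56935425 0.16705275 0.02      ]
(474, 214) [ 0.55136318 -0.31927871  0.02      ]
(350, 137) [ 0.74444922 -0.01615313  0.02      ]
(180, 215) [0.54236279 0.39833574 0.02      ]
wrist cam in tool [ 8.19034378e-02 -8.78209752e-05 -1.42413644e-01] 
 [[-2.02833437e-04  9.99999867e-01 -4.73627707e-04]
 [-9.47353442e-01 -3.43805635e-04 -3.20189533e-01]
 [-3.20189653e-01  3.83747695e-04  9.47353386e-01]] [[324.67144324   0.         323.25669133]
 [  0.         324.67144324 200.05366851]
 [  0.           0.           1.        ]] [-0.06525221  0.          0.          0.          0.        ] 
T [[ 9.57730184e-01  2.87667555e-01 -5.22856683e-04]
 [ 2.87668029e-01 -9.57728681e-01  1.69644292e-03]
 [-1.27432556e-05 -1.77514374e-03 -9.99998424e-01]]
```

Call:
servo_tool(commands="0 0 0 0 0 0.093 -1; 0 0 0 0 0 0.093 -1; 0.28 -0.235 0 0 0 0 -1; 0.28 -0.235 0 0 0 0 -1; 0.28 -0.235 0 0 0 0 -1; 0.28 -0.235 0 0 0 0 -1; 0.28 -0.235 0 0 0 0 -1; 0.28 -0.235 0 0 0 0 -1; 0.28 -0.235 0 0 0 0 -1; 0.28 -0.235 0 0 0 0 -1", newtons=40)

```text
time_s: 1.35
tool_pos: [0.4881, -0.2195, 0.2309]
tcp_rot: [-0.0, 1.0, -0.0, -0.0]
contact_force: [-0.4, -1.0, 0.3]
opening: 0.0857
grip_force: 0.0
```

Call:
servo_tool(commands="0 0 0 0 0 0 -1")

```text
time_s: 1.48
tool_pos: [0.4895, -0.2185, 0.2306]
tcp_rot: [-0.0, 1.0, 0.003, 0.0]
contact_force: [0.1, -0.1, -0.0]
opening: 0.0855
grip_force: 0.0
```

```bash
python3 - <<'E'
from h import *
s=observe(); i=camera_info("wrist"); im=camera("wrist"); cv2.imwrite("pics/w1.png",im)
print(s["time_s"],s["tool_pos"],R.from_quat(s["tcp_rot"],scalar_first=True).as_matrix().round(3).tolist())
m=brass(im); n,l,st,c=cv2.connectedComponentsWithStats(m)
for k in range(1,n):
    if st[k,4]<100: continue
    cn=cv2.findContours((l==k).astype(np.uint8),0,2)[0][0]
    (x,y),r=cv2.minEnclosingCircle(cn); print(st[k],x,y,r,onplane(i,[(x,y)],.011)[0])
E
```

```text
1.475 [ 0.48949598 -0.21850172  0.23060161] [[1.0, 0.005, 0.0], [0.005, -1.0, 0.001], [0.0, -0.001, -1.0]]
[ 235   18   58   62 2772] 263.0 48.5 30.923391342163086 [ 0.61384096 -0.15575895  0.011     ]
[   0   34   53  109 2988] 26.5 88.0 57.194942474365234 [0.58076426 0.11643731 0.011     ]
[   0  108   33   70 1170] 9.0 142.0 35.17110824584961 [0.52033765 0.15651142 0.011     ]
[ 398  158   51   50 2029] 424.2733459472656 184.27333068847656 26.634204864501953 [ 0.46909784 -0.33634784  0.011     ]
[ 220  175   51   49 1997] 244.26979064941406 200.19064331054688 26.280424118041992 [ 0.448469   -0.12540289  0.011     ]
```

View pics/w1.png

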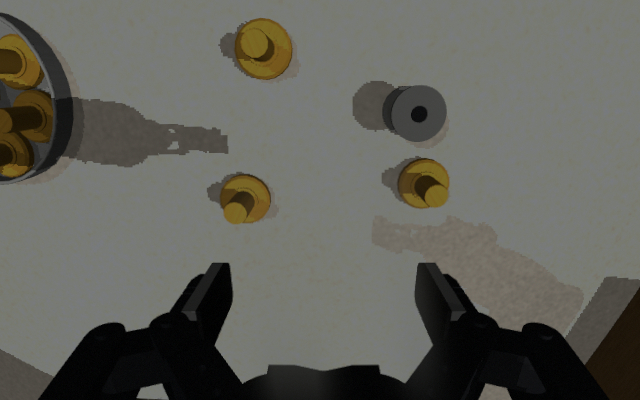

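The three loose caps show clearly and match the top view to within 1 mm. Their discs are at px (263,48), (244,200) and (424,184), and the spool is at (418,113). Next I'll view the tin.

Call:
servo_tool(commands="0.01 -0.367 0.076 0 0 0 -1; 0.01 -0.367 0.076 0 0 0 -1; 0.01 -0.367 0.076 0 0 0 -1; 0.01 -0.367 0.076 0 0 0 -1; 0.01 -0.367 0.076 0 0 0 -1; 0.01 -0.367 0.076 0 0 0 -1; 0.01 -0.367 0.076 0 0 0 -1; 0 0 0 0 0 0 -0.3; 0 0 0 0 0 0 -0.3")

```text
time_s: 2.65
tool_pos: [0.4973, 0.0802, 0.1556]
tcp_rot: [-0.035, 0.998, 0.058, -0.003]
contact_force: [0.3, -1.5, -0.4]
opening: 0.0558
grip_force: 0.0
```

```bash
python3 - <<'E'
from h import *
s=observe(); i=camera_info("wrist"); im=camera("wrist"); cv2.imwrite("pics/w2.png",im); np.save("w2.npy",i,allow_pickle=True)
print(s["time_s"],s["tool_pos"],s["opening"],R.from_quat(s["tcp_rot"],scalar_first=True).as_matrix().round(4).tolist())
E
```

```text
2.65 [0.49733222 0.08018348 0.15564252] 0.055829414010064096 [[0.9933, 0.1156, -0.0099], [0.116, -0.9908, 0.0697], [-0.0017, -0.0704, -0.9975]]
```

View pics/w2.png

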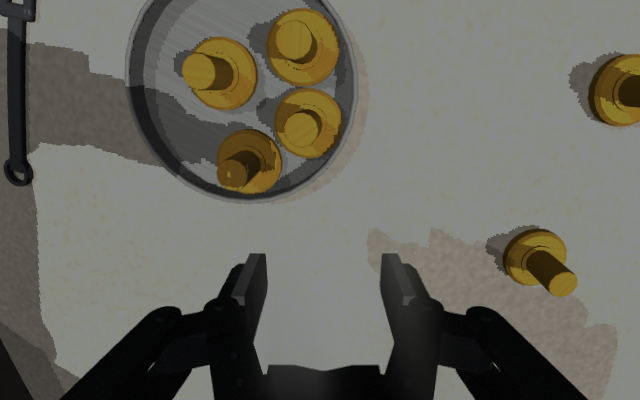

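The tin shows with its four caps, but a joint limit cut the fast move short and left the tool tilted. I'll level it, move at a slower rate and look again.

```bash
cat >> h.py <<'E'
T0=np.diag([1.,-1,-1])
def go(x,y,z,yaw=0):
    """normalised turn (do first), then shift in the target's tool axes"""
    s=observe(); T=R.from_quat(s["tcp_rot"],scalar_first=True).as_matrix()
    G=R.from_euler("z",yaw).as_matrix()@T0
    print("t",s["time_s"],"pos",s["tool_pos"].round(4),"open",round(s["opening"],4),"F",s["contact_force"].round(1))
    print("turn",(R.from_matrix(T.T@G).as_rotvec()/(np.pi/2)).round(4),"shift",(G.T@(np.array([x,y,z])-s["tool_pos"])/.15).round(4))
E
python3 -c "
from h import *
go(.5,.167,.15); print(observe()['joint_pos'],observe()['joint_velocities'].round(3))"
```

```text
t 2.7 pos [0.4975 0.0802 0.1558] open 0.0553 F [-0.2 -0.3  0.2]
turn [-0.0449  0.0034  0.0738] shift [ 0.0165 -0.5786  0.0386]
[ 0.11496027  0.27069763 -0.33099585  0.9704672   0.07063578  3.14045739] [-0.002 -0.001  0.006 -0.002  0.004  0.002]
```

Joint 6 is at its limit, because yaw must be at least q1. I'll use yaw 0.5 throughout.

```bash
python3 -c "
from h import *
c,s=np.cos(.5),np.sin(.5)
go(.572-.07*c,.167-.07*s,.15,.5)"
```

```text
t 2.7 pos [0.4975 0.0802 0.1558] open 0.0553 F [-0.2 -0.3  0.2]
turn [-0.0446 -0.0078 -0.2443] shift [ 0.2464 -0.2697  0.0386]
```

Call:
servo_tool(commands="0 0 0 -0.015 -0.003 -0.0815 -0.2; 0 0 0 -0.015 -0.003 -0.0815 -0.2; 0 0 0 -0.015 -0.002 -0.0815 -0.2; 0.082 -0.09 0.013 0 0 0 -0.2; 0.082 -0.09 0.013 0 0 0 -0.2; 0.082 -0.09 0.013 0 0 0 -0.2; 0 0 0 0 0 0 -0.2")

```text
time_s: 3.58
tool_pos: [0.5109, 0.1364, 0.1493]
tcp_rot: [-0.0, 0.968, 0.249, -0.0]
contact_force: [-0.2, 1.1, 0.2]
opening: 0.0511
grip_force: 0.0
```

```bash
python3 - <<'E'
from h import *
go(.511,.133,.15,.5)
i=camera_info("wrist"); im=camera("wrist"); cv2.imwrite("pics/w3.png",im)
import pickle; pickle.dump(i,open("w3.pkl","wb"))
E
```

```text
t 3.575 pos [0.5109 0.1364 0.1493] open 0.0511 F [-0.2  1.1  0.2]
turn [-0.0002  0.0001  0.0026] shift [-0.0102  0.02   -0.0045]
```

View pics/w3.png

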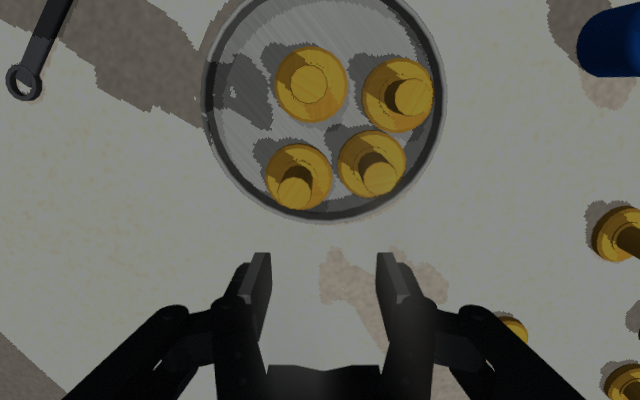

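The tin fills the upper middle of the view, with its centre at about px (322,100). Its caps are at about (311,84), (397,95), (372,164) and (299,178). I'll fit circles on the known planes.

```bash
cat >> h.py <<'E'
from scipy.optimize import least_squares
def fitc(P,c0,r=None,s=.0008):
    f=lambda p:np.hypot(P[:,0]-p[0],P[:,1]-p[1])-(p[2] if r is None else r)
    q=least_squares(f,list(c0)+([] if r else [.097]),loss="cauchy",f_scale=s); e=f(q.x); return q.x,np.sqrt(np.median(e**2))
def caps(i,im,zb,er=2,amin=500):
    """cap centres from outlines; zb underside height"""
    m=brass(im); m=cv2.morphologyEx(m,cv2.MORPH_CLOSE,np.ones((3,3))); k=np.ones((3,3))
    n,l,st,c=cv2.connectedComponentsWithStats(cv2.erode(m,k,iterations=er),connectivity=4); out=[]
    for j in range(1,n):
        if st[j,4]<amin: continue
        b=cv2.dilate((l==j).astype(np.uint8),k,iterations=er)
        cn=cv2.convexHull(max(cv2.findContours(b,0,1)[0],key=cv2.contourArea))
        hull=np.zeros_like(b); cv2.fillPoly(hull,[cn],1)
        cc=max(cv2.findContours(hull,0,1)[0],key=cv2.contourArea).reshape(-1,2).astype(float)
        P=onplane(i,cc,zb+.011)[:,:2]; q,e=fitc(P,P.mean(0)); out.append((st[j,:4].tolist(),q.round(4),round(e*1e3,2)))
    return out
def tin(i,im,c0,zs=.026,lo=.088,hi=.104):
    ed=cv2.Canny(cv2.GaussianBlur(im,(3,3),0),30,80); ys,xs=np.nonzero(ed); ok=ys<245
    P=onplane(i,np.c_[xs,ys][ok],zs)[:,:2]; r=np.hypot(*(P-c0).T); P=P[(r>lo)&(r<hi)]
    for r in (.098,.095,None): print("tin",r,*fitc(P,c0,r))
    q,_=fitc(P,c0,.098); d=np.hypot(*(P-q[:2]).T); print(np.histogram(d,np.arange(lo,hi,.001))[0])
E
python3 - <<'E'
from h import *
import pickle
i=pickle.load(open("w3.pkl","rb")); im=cv2.imread("pics/w3.png")
for o in caps(i,im,.004): print(*o)
c0=onplane(i,[(322,104)],.026)[0,:2]; print(c0); tin(i,im,c0)
it=camera_info("top"); tin(it,cv2.imread("pics/top0.png"),c0)
E
```

```text
[276, 48, 70, 73] [0.5815 0.1873 0.0295] 0.16
[340, 60, 93, 136] [0.5696 0.1135 0.047 ] 11.01
[267, 145, 63, 63] [0.5083 0.1603 0.0298] 0.29
[594, 208, 46, 52] [ 0.6119 -0.1424  0.0287] 0.98
[606, 366, 34, 34] [ 0.472  -0.3156  0.03  ] 2.22
[0.57351086 0.17218351]
tin 0.098 [0.57297418 0.17124344] 0.0031390425052651716
tin 0.095 [0.57077291 0.16943133] 0.0032527179524252797
tin None [0.57273227 0.16974506 0.09639646] 0.002742943545041815
[133 115  58  51 106  99 120 168 174 247 101  89  99 108  54]
tin 0.098 [0.57209329 0.17402504] 0.0037023762973749704
tin 0.095 [0.57106962 0.16918107] 0.0016263186852714096
tin None [0.57150838 0.16895394 0.09423373] 0.0012257771254254592
[23 33 31 19  9 22 19 13 18 30 28 38 14 13  7]
```

```bash
python3 - <<'E'
from h import *
import pickle
i=pickle.load(open("w3.pkl","rb")); im=cv2.imread("pics/w3.png")
for o in caps(i,im,.004,er=7,amin=200)[:6]: print(*o)
c0=np.array([.572,.1695]); a=np.radians(np.arange(0,360))[:,None]; r=np.arange(.080,.110,.0001)[None]
P=np.stack([c0[0]+r*np.cos(a),c0[1]+r*np.sin(a),0*a+0*r+.026],-1)
q=proj(i,P).astype(np.float32).reshape(360,300,2)
po=cv2.remap(im,q[...,0],q[...,1],cv2.INTER_LINEAR); it=camera_info("top")
q=proj(it,P).astype(np.float32).reshape(360,300,2); po2=cv2.remap(cv2.imread("pics/top0.png"),q[...,0],q[...,1],cv2.INTER_LINEAR)
cv2.imwrite("pics/polar.png",cv2.resize(np.hstack([po,po2]),(600,540)))
E
```

```text
[282, 54, 58, 61] [0.5816 0.1873 0.0294] 0.26
[369, 66, 58, 60] [0.6086 0.1207 0.0297] 0.32
[345, 137, 53, 53] [0.5495 0.1104 0.0297] 0.33
[273, 151, 52, 51] [0.5084 0.1603 0.0296] 0.4
[600, 214, 40, 40] [ 0.6113 -0.1431  0.0292] 1.58
[613, 371, 27, 29] [ 0.4716 -0.315   0.0299] 3.14
```

View pics/polar.png

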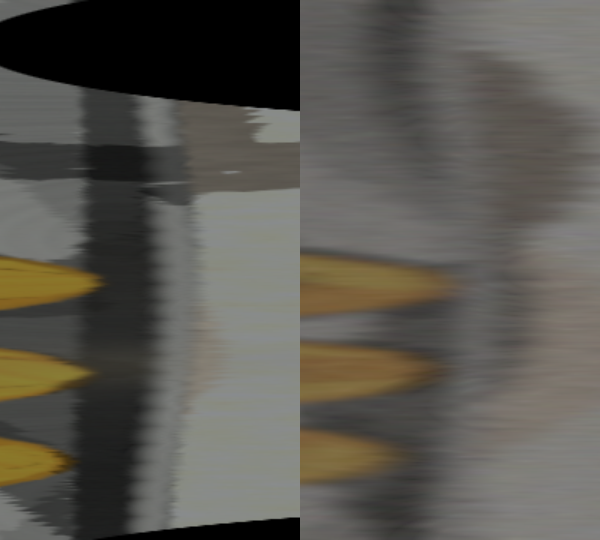

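The polar strip shows the rim as a light band. Its inner edge, dark to light, lies at r about 94–95.5 mm, so I'll fit that edge.

```bash
python3 - <<'E'
from h import *
import pickle
i=pickle.load(open("w3.pkl","rb")); im=cv2.imread("pics/w3.png")
c0=np.array([.572,.1695]); A=np.r_[np.arange(130,355)]
a=np.radians(A)[:,None]; r=np.arange(.080,.110,.0001)[None]
A=np.r_[np.arange(62,350)]; a=np.radians(A)[:,None]
P=np.stack([c0[0]+r*np.cos(a),c0[1]+r*np.sin(a),0*a+0*r+.026],-1)
q=proj(i,P).astype(np.float32).reshape(len(A),300,2)
g=cv2.GaussianBlur(cv2.cvtColor(cv2.remap(im,q[...,0],q[...,1],cv2.INTER_LINEAR),6).astype(float),(21,5),4)
d=np.gradient(g,axis=1); k=d[:,115:170].argmax(1)+115; ok=d[np.arange(len(A)),k]>.4
Q=P[np.arange(len(A)),k][ok][:,:2]; print(ok.sum())
for rr in(.095,None):
    c,e=fitc(Q,c0,rr,.0004); print(c,e)
C=fitc(Q,c0,.095,.0004)[0]
for p in [(.5815,.1873),(.6086,.1207),(.5495,.1104),(.5084,.1603)]:
    v=np.array(p)-C[:2]; print(p,(np.hypot(*v)*1e3).round(1),np.degrees(np.arctan2(v[1],v[0])).round(1))
E
```

```text
287
[0.57113253 0.16920626] 0.0003018802191666753
[0.57061827 0.16916192 0.09451804] 0.00015025215631329913
(0.5815, 0.1873) 20.9 60.2
(0.6086, 0.1207) 61.3 -52.3
(0.5495, 0.1104) 62.7 -110.2
(0.5084, 0.1603) 63.4 -171.9
```

```bash
python3 -c "
from h import *
go(.5815,.1873,.03,.5)"
```

```text
t 3.625 pos [0.5105 0.1356 0.1494] open 0.0513 F [0.  0.6 0.3]
turn [-0.0001  0.0005  0.0022] shift [ 0.581  -0.0756  0.7957]
```

Call:
servo_tool(commands="0.194 -0.025 0.1 0 0 0 -0.1; 0.194 -0.025 0.1 0 0 0 -0.1; 0.193 -0.026 0.1 0 0 0.002 -0.1; 0 0 0.15 0 0 0 -0.1; 0 0 0.15 0 0 0 -0.1; 0 0 0.13 0 0 0 -0.1; 0 0 0.065 0 0 0 -0.1; 0 0 0 0 0 0 -0.1")

```text
time_s: 4.62
tool_pos: [0.5807, 0.1863, 0.0299]
tcp_rot: [-0.0, 0.969, 0.247, -0.001]
contact_force: [0.2, -0.8, 0.3]
opening: 0.0469
grip_force: 0.0
```

```bash
python3 -c "
from h import *
go(.5815,.1873,.03,.5)"
```

```text
t 4.625 pos [0.5807 0.1863 0.0299] open 0.0469 F [ 0.2 -0.8  0.3]
turn [-0.0003  0.0011 -0.0008] shift [ 0.0076 -0.0031 -0.001 ]
```

Call:
servo_tool(commands="0.0076 -0.003 0 0 0 0 -0.1; 0 0 0 0 0 0 1; 0 0 0 0 0 0 1; 0 0 0 0 0 0 1", newtons=40)

```text
time_s: 5.12
tool_pos: [0.5831, 0.1879, 0.0315]
tcp_rot: [-0.0, 0.969, 0.247, 0.001]
contact_force: [0.1, -1.1, 5.9]
opening: 0.0251
grip_force: 39.5
```

Call:
servo_tool(commands="0 0 -0.03 0 0 0 1")

```text
time_s: 5.25
tool_pos: [0.5813, 0.1875, 0.0344]
tcp_rot: [-0.0, 0.969, 0.247, -0.001]
contact_force: [0.0, 0.7, -3.1]
opening: 0.0252
grip_force: 39.4
```

```bash
python3 -c "
from h import *
print(observe()['grip_force']);go(.5709,.1692,.030,.5)"
```

```text
39.38589155673981
t 5.25 pos [0.5813 0.1875 0.0344] open 0.0252 F [ 0.   0.7 -3.1]
turn [-0.0005  0.0011 -0.0006] shift [-0.1192  0.074   0.0293]
```

Call:
servo_tool(commands="-0.06 0.037 0 0 0 0 1; -0.06 0.037 0 0 0 0 1; 0 0 0 0 0 0 1; 0 0 0.028 0 0 0 1; 0 0 0 0 0 0 1")

```text
time_s: 5.88
tool_pos: [0.5719, 0.1692, 0.0315]
tcp_rot: [0.0, 0.969, 0.247, 0.0]
contact_force: [-2.2, -1.5, 4.3]
opening: 0.0246
grip_force: 39.8
```

```bash
python3 -c "
from h import *
print(observe()['grip_force']);go(.5709,.1692,.030,.5)"
```

```text
39.845035672187805
t 5.875 pos [0.5719 0.1692 0.0315] open 0.0246 F [-2.2 -1.5  4.3]
turn [ 0.0002 -0.0002 -0.0007] shift [-0.0055 -0.0032  0.01  ]
```

Call:
servo_tool(commands="0 0 0 0 0 0 -0.1; 0 0 0 0 0 0 -0.1; 0 0 -0.07 0 0 0 -0.1; 0 0 -0.2 0 0 0 -0.1; 0 0 -0.2 0 0 0 -0.1; -0.13 0 -0.2 0 0 0 -0.1; -0.13 0 -0.2 0 0 0 -0.1; -0.13 0 0 0 0 0 -0.1;0 0 0 0 0 0 -0.1;0 0 0 0 0 0 -0.1")

```text
time_s: 7.12
tool_pos: [0.5209, 0.1416, 0.1613]
tcp_rot: [-0.0, 0.969, 0.247, 0.0]
contact_force: [0.2, -0.5, 0.5]
opening: 0.0471
grip_force: 0.0
```

```bash
cat >> h.py <<'E'
def look(name,c0=np.array([.571,.1692]),er=6):
    i=camera_info("wrist"); im=camera("wrist"); cv2.imwrite(f"pics/{name}.png",im)
    a=np.radians(np.arange(360))[:,None]; r=np.arange(.080,.110,.0001)[None]
    P=np.stack([c0[0]+r*np.cos(a),c0[1]+r*np.sin(a),0*a+0*r+.026],-1)
    q=proj(i,P).astype(np.float32).reshape(360,300,2)
    w=((q>2)&(q<[637,250])).all(-1).all(1)
    g=cv2.GaussianBlur(cv2.cvtColor(cv2.remap(im,q[...,0],q[...,1],cv2.INTER_LINEAR),6).astype(float),(21,5),4)
    d=np.gradient(g,axis=1); k=d[:,115:170].argmax(1)+115; ok=w&(d[np.arange(360),k]>.4)
    Q=P[np.arange(360),k][ok][:,:2]
    for rr in(.095,None): print("tin",ok.sum(),*fitc(Q,c0,rr,.0004))
    C=fitc(Q,c0,.095,.0004)[0]
    for b,p,e in caps(i,im,.004,er=er,amin=200):
        v=p[:2]-C[:2]
        if np.hypot(*v)<.1: print(b,p,e,"r",(np.hypot(*v)*1e3).round(1),"deg",np.degrees(np.arctan2(v[1],v[0])).round(1))
E
python3 -c "
from h import *
go(.5709,.1692,.030,.5); look('w4')"
```

```text
t 7.125 pos [0.5209 0.1416 0.1613] open 0.0471 F [ 0.2 -0.5  0.5]
turn [-0.0002 -0.0005 -0.0005] shift [ 0.3804 -0.0017  0.8756]
tin 292 [0.57113159 0.16916278] 0.0002801785997289476
tin 292 [0.57060549 0.1691303  0.094507  ] 0.00015361177844204534
[365, 80, 56, 58] [0.6086 0.1209 0.0297] 0.29 r 61.1 deg -52.2
[296, 93, 56, 56] [0.5706 0.1685 0.0295] 0.29 r 0.8 deg -128.7
[343, 147, 52, 52] [0.5496 0.1104 0.0298] 0.44 r 62.6 deg -110.1
[274, 161, 51, 50] [0.5083 0.1603 0.0297] 0.3 r 63.5 deg -172.0
```

```bash
python3 -c "
from h import *
go(.4484,-.1254,.026,.5)"
```

```text
t 7.175 pos [0.521  0.1417 0.1611] open 0.0472 F [ 0.2 -0.4 -0.3]
turn [-0.0002 -0.0003 -0.0005] shift [-1.2784  1.3304  0.9006]
```

Call:
servo_tool(commands="-0.213 0.222 0.05 0 0 0 -0.1; -0.213 0.222 0.05 0 0 0 -0.1; -0.213 0.222 0.1 0 0 0 -0.1; -0.213 0.222 0.1 0 0 0 -0.1; -0.213 0.221 0.15 0 0 0 -0.1; -0.213 0.221 0.1 0 0 0 -0.1; 0 0 0.1 0 0 0 -0.1; 0 0 0.15 0 0 0 -0.1; 0 0 0.1 0 0 0 -0.1; 0 0 0 0 0 0 -0.1")

```text
time_s: 8.43
tool_pos: [0.4468, -0.1253, 0.0248]
tcp_rot: [-0.001, 0.969, 0.247, -0.001]
contact_force: [-0.1, 0.3, -0.4]
opening: 0.0472
grip_force: 0.0
```

```bash
python3 -c "
from h import *
go(.4484,-.1254,.026,.5)"
```

```text
t 8.425 pos [ 0.4468 -0.1253  0.0248] open 0.0472 F [-0.1  0.3 -0.4]
turn [-0.0016  0.0014 -0.0005] shift [ 0.0089  0.0055 -0.008 ]
```

Call:
servo_tool(commands="0.009 0.005 0 0 0 0 -0.1; 0 0 0 0 0 0 1; 0 0 0 0 0 0 1; 0 0 0 0 0 0 1; 0 0 -0.1 0 0 0 1; 0 0 -0.2 0 0 0 1; 0 0 -0.3 0 0 0 1; 0 0 0 0 0 0 1")

```text
time_s: 9.43
tool_pos: [0.4513, -0.1264, 0.1188]
tcp_rot: [0.002, 0.969, 0.247, 0.003]
contact_force: [0.2, -0.4, -2.2]
opening: 0.0246
grip_force: 39.9
```

```bash
python3 -c "
from h import *
print(observe()['grip_force']);go(.5319,.2192,.115,.5)"
```

```text
39.85907435417175
t 9.425 pos [ 0.4513 -0.1264  0.1188] open 0.0246 F [ 0.2 -0.4 -2.2]
turn [ 0.0026 -0.0026 -0.0006] shift [ 1.5759 -1.7641  0.0256]
```

Call:
servo_tool(commands="0.225 -0.252 0 0 0 0 1; 0.225 -0.252 0 0 0 0 1; 0.225 -0.252 0 0 0 0 1; 0.225 -0.252 0 0 0 0 1; 0.225 -0.252 0 0 0 0 1; 0.225 -0.252 0 0 0 0 1; 0.225 -0.252 0 0 0 0 1; 0 0 0.1 0 0 0 1; 0 0 0.1 0 0 0 1; 0 0 0 0 0 0 1")

```text
time_s: 10.68
tool_pos: [0.527, 0.2176, 0.0835]
tcp_rot: [0.0, 0.969, 0.246, -0.003]
contact_force: [0.2, 0.1, -1.9]
opening: 0.0248
grip_force: 40.1
```

Call:
servo_tool(commands="0 0 0 0 0 0 1")

```text
time_s: 10.8
tool_pos: [0.5294, 0.2185, 0.0859]
tcp_rot: [0.0, 0.969, 0.246, -0.001]
contact_force: [0.9, -0.4, -2.3]
opening: 0.0245
grip_force: 40.1
```

```bash
python3 -c "
from h import *
print(observe()['grip_force']);go(.5319,.2192,.033,.5)"
```

```text
40.094677805900574
t 10.8 pos [0.5294 0.2185 0.0859] open 0.0245 F [ 0.9 -0.4 -2.3]
turn [-0.0002  0.0008 -0.0016] shift [0.017  0.0042 0.3529]
```

Call:
servo_tool(commands="0.015 0.004 0.1 0 0 0 1; 0 0 0.1 0 0 0 1; 0 0 0.08 0 0 0 1; 0 0 0 0 0 0 1; 0 0 0 0 0 0 1; 0 0 0 0 0 0 1")

```text
time_s: 11.55
tool_pos: [0.5326, 0.2207, 0.0448]
tcp_rot: [-0.0, 0.969, 0.247, 0.001]
contact_force: [0.5, 0.7, -2.3]
opening: 0.0248
grip_force: 40.1
```

```bash
python3 -c "
from h import *
go(.5319,.2192,.031,.5)"
```

```text
t 11.55 pos [0.5326 0.2207 0.0448] open 0.0248 F [ 0.5  0.7 -2.3]
turn [-0.0001 -0.0007 -0.0005] shift [-0.0086  0.0063  0.0918]
```

Call:
servo_tool(commands="-0.008 0.006 0.03 0 0 0 1; 0 0 0.03 0 0 0 1; 0 0 0.02 0 0 0 1; 0 0 0.01 0 0 0 1; 0 0 0 0 0 0 1; 0 0 0 0 0 0 1")

```text
time_s: 12.3
tool_pos: [0.5311, 0.2189, 0.031]
tcp_rot: [-0.0, 0.969, 0.247, -0.0]
contact_force: [-2.5, -1.3, 3.2]
opening: 0.0247
grip_force: 40.5
```

```bash
python3 -c "
from h import *
go(.5319,.2192,.0295,.5)"
```

```text
t 12.3 pos [0.5311 0.2189 0.031 ] open 0.0247 F [-2.5 -1.3  3.2]
turn [-0.0003  0.0003 -0.0006] shift [0.0057 0.0009 0.0098]
```

Call:
servo_tool(commands="0 0 0 0 0 0 -0.1; 0 0 0 0 0 0 -0.1; 0 0 -0.07 0 0 0 -0.1; 0 0 -0.2 0 0 0 -0.1; -0.05 0.1 -0.2 0 0 0 -0.1; -0.05 0.2 -0.2 0 0 0 -0.1; -0.1 0.1 -0.2 0 0 0 -0.1; 0 0 0 0 0 0 -0.1;0 0 0 0 0 0 -0.1;0 0 0 0 0 0 -0.1")

```text
time_s: 13.55
tool_pos: [0.5331, 0.1523, 0.1601]
tcp_rot: [-0.0, 0.969, 0.247, -0.001]
contact_force: [-0.5, 0.1, -1.0]
opening: 0.0471
grip_force: 0.0
```

```bash
python3 -c "
from h import *
look('w5',er=7); go(.6138,-.1557,.026,.5)"
```

```text
tin 290 [0.57014405 0.16923719] 0.0003132020987966039
tin 290 [0.57059047 0.16914424 0.09452093] 0.00016498776031996908
[370, 100, 53, 54] [0.6087 0.1211 0.0297] 0.32 r 61.7 deg -51.3
[302, 113, 52, 52] [0.5706 0.1685 0.0295] 0.4 r 0.9 deg -58.3
[232, 126, 51, 51] [0.5309 0.2185 0.0296] 0.42 r 63.0 deg 128.5
[348, 165, 49, 49] [0.5498 0.1105 0.0301] 0.74 r 62.2 deg -109.1
[280, 179, 48, 48] [0.5081 0.1603 0.0299] 0.57 r 62.7 deg -171.8
t 13.6 pos [0.5331 0.1523 0.16  ] open 0.047 F [0.2 0.3 0.5]
turn [-0.0006  0.0014 -0.    ] shift [-0.5125  2.06    0.8935]
```

Call:
servo_tool(commands="-0.073 0.294 0 0 0 0 -0.1; -0.073 0.294 0 0 0 0 -0.1; -0.073 0.294 0.05 0 0 0 -0.1; -0.073 0.294 0.1 0 0 0 -0.1; -0.073 0.294 0.15 0 0 0 -0.1; -0.073 0.295 0.15 0 0 0 -0.1; -0.073 0.295 0.15 0 0 0 -0.1; 0 0 0.15 0 0 0 -0.1; 0 0 0.14 0 0 0 -0.1; 0 0 0 0 0 0 -0.1")

```text
time_s: 14.85
tool_pos: [0.6121, -0.1552, 0.0248]
tcp_rot: [-0.002, 0.969, 0.247, -0.003]
contact_force: [-0.0, 0.0, -0.1]
opening: 0.0468
grip_force: 0.0
```

Call:
servo_tool(commands="0 0 0 0 0 0 -0.1")

```text
time_s: 14.98
tool_pos: [0.6147, -0.1556, 0.0277]
tcp_rot: [-0.0, 0.969, 0.247, -0.0]
contact_force: [0.0, -0.4, 0.1]
opening: 0.047
grip_force: 0.0
```

```bash
python3 -c "
from h import *
go(.6138,-.1557,.026,.5)"
```

```text
t 14.975 pos [ 0.6147 -0.1556  0.0277] open 0.047 F [ 0.  -0.4  0.1]
turn [-0.0002  0.0001 -0.0002] shift [-0.0053 -0.0025  0.0116]
```

Call:
servo_tool(commands="-0.003 -0.002 0.01 0 0 0 -0.1; 0 0 0 0 0 0 1; 0 0 0 0 0 0 1; 0 0 0 0 0 0 1; 0 0 -0.1 0 0 0 1; 0 0 -0.2 0 0 0 1; 0 0 -0.3 0 0 0 1; 0 0 0 0 0 0 1; 0 0 0 0 0 0 1")

```text
time_s: 16.1
tool_pos: [0.6131, -0.156, 0.1153]
tcp_rot: [-0.0, 0.969, 0.247, -0.001]
contact_force: [-0.9, 0.8, -4.2]
opening: 0.0249
grip_force: 40.0
```

```bash
python3 -c "
from h import *
print(observe()['grip_force']);go(.6334,.1783,.115,.5)"
```

```text
40.0207382440567
t 16.1 pos [ 0.6131 -0.156   0.1153] open 0.0249 F [-0.9  0.8 -4.2]
turn [-0.0007  0.0009 -0.0007] shift [ 1.1872 -1.8909  0.0021]
```

Call:
servo_tool(commands="0.17 -0.27 0 0 0 0 1; 0.17 -0.27 0 0 0 0 1; 0.17 -0.27 0 0 0 0 1; 0.17 -0.27 0 0 0 0 1; 0.17 -0.27 0 0 0 0 1; 0.17 -0.27 0 0 0 0 1; 0.168 -0.27 0 0 0 0 1; 0 0 0.1 0 0 0 1; 0 0 0.1 0 0 0 1; 0 0 0 0 0 0 1")

```text
time_s: 17.35
tool_pos: [0.632, 0.1762, 0.0829]
tcp_rot: [0.0, 0.969, 0.246, -0.004]
contact_force: [-0.2, -0.2, -3.7]
opening: 0.0246
grip_force: 40.3
```

Call:
servo_tool(commands="0 0 0 0 0 0 1; 0 0 0 0 0 0 1")

```text
time_s: 17.6
tool_pos: [0.6353, 0.1775, 0.0869]
tcp_rot: [-0.0, 0.969, 0.246, 0.001]
contact_force: [0.6, 0.7, -4.2]
opening: 0.0247
grip_force: 40.3
```

```bash
python3 -c "
from h import *
print(observe()['grip_force']);go(.6334,.1783,.033,.5)"
```

```text
40.28503239154816
t 17.6 pos [0.6353 0.1775 0.0869] open 0.0247 F [ 0.6  0.7 -4.2]
turn [-0.     -0.0007 -0.0013] shift [-0.0084 -0.0106  0.3592]
```

Call:
servo_tool(commands="-0.008 -0.01 0.1 0 0 0 1; 0 0 0.1 0 0 0 1; 0 0 0.07 0 0 0 1; 0 0 0 0 0 0 1; 0 0 0 0 0 0 1; 0 0 0 0 0 0 1; 0 0 0 0 0 0 1")

```text
time_s: 18.48
tool_pos: [0.6333, 0.1791, 0.0463]
tcp_rot: [-0.0, 0.969, 0.247, 0.0]
contact_force: [-0.3, 0.5, -4.2]
opening: 0.0249
grip_force: 40.3
```

```bash
python3 -c "
from h import *
go(.6334,.1783,.031,.5)"
```

```text
t 18.475 pos [0.6333 0.1791 0.0463] open 0.0249 F [-0.3  0.5 -4.2]
turn [-0.0001 -0.0006 -0.0006] shift [-0.0019  0.005   0.1017]
```

Call:
servo_tool(commands="-0.002 0.005 0.04 0 0 0 1; 0 0 0.03 0 0 0 1; 0 0 0.02 0 0 0 1; 0 0 0.01 0 0 0 1; 0 0 0.005 0 0 0 1; 0 0 0 0 0 0 1; 0 0 0 0 0 0 1")

```text
time_s: 19.35
tool_pos: [0.6326, 0.1781, 0.031]
tcp_rot: [-0.0, 0.969, 0.247, -0.0]
contact_force: [-5.1, -0.9, 5.5]
opening: 0.0247
grip_force: 41.3
```

```bash
python3 -c "
from h import *
go(.6334,.1783,.031,.5)"
```

```text
t 19.35 pos [0.6326 0.1781 0.031 ] open 0.0247 F [-5.1 -0.9  5.5]
turn [-0.0002  0.0001 -0.0005] shift [0.0055 0.0015 0.    ]
```

Call:
servo_tool(commands="0 0 0 0 0 0 -0.1; 0 0 0 0 0 0 -0.1; 0 0 -0.07 0 0 0 -0.1; 0 0 -0.25 0 0 0 -0.1; -0.16 -0.04 -0.25 0 0 0 -0.1; -0.25 -0.06 -0.2 0 0 0 -0.1; -0.25 -0.06 -0.1 0 0 0 -0.1; 0 0 0 0 0 0 -0.1;0 0 0 0 0 0 -0.1;0 0 0 0 0 0 -0.1")

```text
time_s: 20.6
tool_pos: [0.5355, 0.1521, 0.1601]
tcp_rot: [-0.0, 0.969, 0.247, 0.0]
contact_force: [0.1, 0.3, 0.4]
opening: 0.0471
grip_force: 0.0
```

```bash
python3 -c "
from h import *
look('w6',er=7); go(.4690,-.3362,.026,.5)"
```

```text
tin 294 [0.57008915 0.16922929] 0.0002720374940278516
tin 294 [0.57061146 0.1691462  0.09450573] 0.00017946233336422446
[324, 42, 56, 59] [0.6322 0.178  0.0294] 0.34 r 62.7 deg 8.0
[346, 103, 75, 113] [0.5809 0.1109 0.0579] 9.65 r 59.3 deg -79.5
[301, 116, 52, 52] [0.5706 0.1683 0.0295] 0.48 r 1.1 deg -61.2
[231, 129, 51, 50] [0.5311 0.2186 0.0295] 0.41 r 62.9 deg 128.3
[279, 181, 47, 48] [0.5081 0.1604 0.03  ] 0.68 r 62.6 deg -171.9
t 20.65 pos [0.5353 0.152  0.1599] open 0.047 F [ 0.2  0.2 -0.6]
turn [-0.0002  0.0002 -0.0006] shift [-1.9485  2.6444  0.8926]
```

Call:
servo_tool(commands="-0.195 0.264 0 0 0 0 -0.1; -0.195 0.264 0 0 0 0 -0.1; -0.195 0.264 0 0 0 0 -0.1; -0.195 0.264 0 0 0 0 -0.1; -0.195 0.264 0 0 0 0 -0.1; -0.195 0.265 0.1 0 0 0 -0.1; -0.195 0.265 0.1 0 0 0 -0.1; -0.195 0.265 0.1 0 0 0 -0.1; -0.195 0.265 0.1 0 0 0 -0.1; -0.194 0.265 0.1 0 0 0 -0.1")

```text
time_s: 21.9
tool_pos: [0.4678, -0.3384, 0.0841]
tcp_rot: [-0.0, 0.969, 0.247, -0.0]
contact_force: [0.4, 0.2, -0.5]
opening: 0.047
grip_force: 0.0
```

Call:
servo_tool(commands="0 0 0 0 0 0 -0.1; 0 0 0 0 0 0 -0.1; 0 0 0 0 0 0 -0.1")

```text
time_s: 22.28
tool_pos: [0.4682, -0.3355, 0.0855]
tcp_rot: [-0.0, 0.969, 0.248, -0.0]
contact_force: [-0.6, 0.3, 0.7]
opening: 0.0469
grip_force: 0.0
```

```bash
python3 -c "
from h import *
go(.4690,-.3362,.026,.5)"
```

```text
t 22.275 pos [ 0.4682 -0.3355  0.0855] open 0.0469 F [-0.6  0.3  0.7]
turn [-0.0004 -0.      0.0004] shift [0.0023 0.0068 0.3964]
```

Call:
servo_tool(commands="0.003 0.005 0.13 0 0 0 -0.1; 0 0 0.13 0 0 0 -0.1; 0 0 0.13 0 0 0 -0.1; 0 0 0 0 0 0 -0.1; 0 0 0 0 0 0 -0.1; 0 0 0 0 0 0 -0.1")

```text
time_s: 23.02
tool_pos: [0.4694, -0.3371, 0.028]
tcp_rot: [0.001, 0.969, 0.247, 0.001]
contact_force: [0.1, -0.4, 0.5]
opening: 0.0469
grip_force: 0.0
```

```bash
python3 -c "
from h import *
go(.4690,-.3362,.026,.5)"
```

```text
t 23.025 pos [ 0.4694 -0.3371  0.028 ] open 0.0469 F [ 0.1 -0.4  0.5]
turn [ 0.001  -0.0005 -0.0002] shift [ 0.0005 -0.0067  0.0134]
```

Call:
servo_tool(commands="0 -0.003 0.01 0 0 0 -0.1; 0 0 0 0 0 0 1; 0 0 0 0 0 0 1; 0 0 0 0 0 0 1; 0 0 -0.1 0 0 0 1; 0 0 -0.2 0 0 0 1; 0 0 -0.3 0 0 0 1; 0 0 0 0 0 0 1; 0 0 0 0 0 0 1")

```text
time_s: 24.15
tool_pos: [0.4679, -0.3362, 0.115]
tcp_rot: [-0.0, 0.969, 0.247, -0.0]
contact_force: [-0.6, 0.7, -3.5]
opening: 0.0253
grip_force: 40.0
```

```bash
python3 -c "
from h import *
print(observe()['grip_force']);go(.5940,.2277,.115,.5)"
```

```text
40.00132083892822
t 24.15 pos [ 0.4679 -0.3362  0.115 ] open 0.0253 F [-0.6  0.7 -3.5]
turn [-0.0006  0.0003 -0.0006] shift [ 2.5403 -2.8962 -0.    ]
```

Call:
servo_tool(commands="0.212 -0.241 -0.02 0 0 0 1; 0.212 -0.241 -0.02 0 0 0 1; 0.212 -0.241 0 0 0 0 1; 0.212 -0.241 0 0 0 0 1; 0.212 -0.241 0 0 0 0 1; 0.212 -0.241 0 0 0 0 1; 0.212 -0.241 0 0 0 0 1; 0.212 -0.241 0 0 0 0 1; 0.211 -0.241 0 0 0 0 1; 0.211 -0.241 0 0 0 0 1")

```text
time_s: 25.4
tool_pos: [0.5728, 0.1341, 0.1193]
tcp_rot: [-0.0, 0.969, 0.247, -0.002]
contact_force: [0.9, -0.0, -2.6]
opening: 0.0249
grip_force: 40.0
```

Call:
servo_tool(commands="0.211 -0.242 0 0 0 0 1; 0.211 -0.242 0 0 0 0 1; 0 0 0.1 0 0 0 1; 0 0 0.1 0 0 0 1; 0 0 0 0 0 0 1; 0 0 0 0 0 0 1; 0 0 0 0 0 0 1")

```text
time_s: 26.28
tool_pos: [0.5956, 0.2264, 0.0922]
tcp_rot: [-0.0, 0.969, 0.246, 0.001]
contact_force: [0.4, 0.2, -3.2]
opening: 0.0248
grip_force: 40.2
```

```bash
python3 -c "
from h import *
print(observe()['grip_force']);go(.5940,.2277,.046,.5)"
```

```text
40.19933223724365
t 26.275 pos [0.5956 0.2264 0.0922] open 0.0248 F [ 0.4  0.2 -3.2]
turn [-0.0001 -0.0007 -0.0013] shift [-0.0051 -0.0125  0.3081]
```

Call:
servo_tool(commands="-0.005 -0.012 0.1 0 0 0 1; 0 0 0.1 0 0 0 1; 0 0 0.1 0 0 0 1; 0 0 0 0 0 0 1; 0 0 0 0 0 0 1; 0 0 0 0 0 0 1; 0 0 0 0 0 0 1")

```text
time_s: 27.15
tool_pos: [0.594, 0.2284, 0.0471]
tcp_rot: [-0.0, 0.969, 0.247, 0.001]
contact_force: [-0.4, -0.8, -2.9]
opening: 0.025
grip_force: 40.2
```

```bash
python3 -c "
from h import *
go(.5940,.2277,.031,.5)"
```

```text
t 27.15 pos [0.594  0.2284 0.0471] open 0.025 F [-0.4 -0.8 -2.9]
turn [-0.0001 -0.0007 -0.0005] shift [-0.0024  0.0043  0.1072]
```

Call:
servo_tool(commands="-0.002 0.004 0.04 0 0 0 1; 0 0 0.03 0 0 0 1; 0 0 0.02 0 0 0 1; 0 0 0.01 0 0 0 1; 0 0 0.01 0 0 0 1; 0 0 0 0 0 0 1; 0 0 0 0 0 0 1")

```text
time_s: 28.02
tool_pos: [0.5936, 0.2276, 0.0301]
tcp_rot: [-0.0, 0.969, 0.247, 0.0]
contact_force: [-0.2, 0.3, -3.0]
opening: 0.0245
grip_force: 40.4
```

```bash
python3 -c "
from h import *
go(.5940,.2277,.031,.5)"
```

```text
t 28.025 pos [0.5936 0.2276 0.0301] open 0.0245 F [-0.2  0.3 -3. ]
turn [-0.0002 -0.0001 -0.0006] shift [ 0.0025  0.0006 -0.0061]
```

No contact yet, so I'll keep easing it down.

Call:
servo_tool(commands="0 0 0.005 0 0 0 1; 0 0 0 0 0 0 1; 0 0 0 0 0 0 1")

```text
time_s: 28.4
tool_pos: [0.5937, 0.2277, 0.0297]
tcp_rot: [-0.0, 0.969, 0.247, 0.0]
contact_force: [-0.4, -0.4, 1.1]
opening: 0.0251
grip_force: 40.7
```

Call:
servo_tool(commands="0 0 0.005 0 0 0 1; 0 0 0 0 0 0 1; 0 0 0 0 0 0 1")

```text
time_s: 28.78
tool_pos: [0.5937, 0.2277, 0.0296]
tcp_rot: [-0.0, 0.969, 0.247, 0.0]
contact_force: [-3.0, -0.2, 6.8]
opening: 0.0247
grip_force: 41.2
```

Call:
servo_tool(commands="0 0 0 0 0 0 -0.1; 0 0 0 0 0 0 -0.1; 0 0 -0.07 0 0 0 -0.1; 0 0 -0.25 0 0 0 -0.1; -0.16 0.06 -0.25 0 0 0 -0.1; -0.25 0.1 -0.2 0 0 0 -0.1; -0.25 0.1 -0.13 0 0 0 -0.1; 0 0 0 0 0 0 -0.1;0 0 0 0 0 0 -0.1;0 0 0 0 0 0 -0.1")

```text
time_s: 30.02
tool_pos: [0.5257, 0.1465, 0.1629]
tcp_rot: [-0.0, 0.969, 0.247, -0.0]
contact_force: [0.1, -0.5, -0.7]
opening: 0.047
grip_force: 0.0
```

```bash
python3 -c "
from h import *
look('w7',er=9); go(.5,.2,.2,.5)"
```

```text
tin 306 [0.57112501 0.16917789] 0.0003056473635435121
tin 306 [0.57059829 0.16909986 0.09448967] 0.00012709751252560966
[326, 30, 51, 55] [0.6321 0.1781 0.0293] 0.4 r 61.6 deg 8.3
[253, 42, 50, 53] [0.5948 0.2284 0.0293] 0.45 r 63.8 deg 68.2
[371, 92, 48, 50] [0.6086 0.1209 0.0297] 0.48 r 61.1 deg -52.2
[303, 104, 47, 48] [0.5707 0.1685 0.0293] 0.46 r 0.8 deg -122.1
[233, 118, 46, 46] [0.5309 0.2186 0.0293] 0.52 r 63.7 deg 129.1
[349, 157, 43, 44] [0.5497 0.1107 0.0297] 0.67 r 62.3 deg -110.1
[281, 171, 43, 42] [0.5083 0.1603 0.0296] 0.49 r 63.4 deg -172.0
t 30.075 pos [0.5256 0.1465 0.1627] open 0.0469 F [0.9 1.1 0.6]
turn [-0.0004  0.0005 -0.0001] shift [ 0.0209 -0.3947 -0.2484]
```

View pics/w7.png

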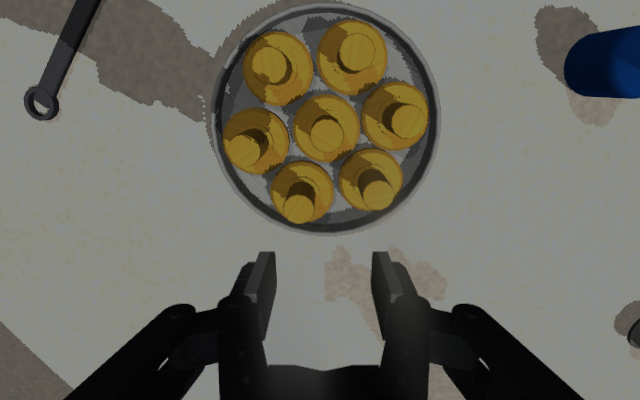

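The picture shows all seven caps flat with grips up: one in the middle at px (326,128) and six around it, all inside the rim. The gripper is clear, and the wrench and bottle have not moved.

```bash
python3 -c "
from workcell import *
print(close_job())"
```

```text
the job is handed in; nothing more can be done
None
```

All seven caps lie flat in the tin, one in the middle and six around it, and the job was handed in at about 30 s; the wrench and bottle look unmoved in the last picture, and the spool, mostly outside that view, was never touched as far as I can tell.

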